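# Hold a leak test on the bench tester

### The job

Start a leak test with closed fingers, only pressing and gripping nothing: switch the tester on by pressing the far half of its rocker all the way down, then push the round vent knob fully home, then press the long bar key fully down and finish while still holding it down. Never press the vent knob before the tester is on, nor the bar key before the vent is home; leave the square key alone, and leave the loose parts lying as they are.

Things in the scene. Friction and masses are not known exactly. Their poses are not given: they have to be found in the camera images.
- tester: leak tester: fixed steel-blue box, 230 mm (x) by 340 mm (y), grey top panel 70 mm above the table. Origin: centre of its underside; x away from the robot, y left, z up, yaw within 0.3 rad. Its four black controls (same yaw, on aluminium bezels 10 mm high) stand in a row along y, 74 mm apart, near the middle of x, in varying order. A flat dial, 15 mm high, is in its far left corner.
- rocker (a joint): mains rocker, black, 60 mm (tester x) by 34 mm: two flat halves that meet in a shallow V at the pivot in the middle. Joint value in rad: 0 = off (near half level, far half sticking up); 0.4 = fully on (far half level, its face 18 mm above the panel; near half sticking up). About 2 N on its far half swings it; it stays where it is left.
- rocker_far (a point): point on the upper face of the rocker's far half, in the middle of its width, 20 mm beyond the pivot; it moves with the rocker: about 26 mm above the panel when off, 18 mm when fully on.
- vent (a joint): vent plunger, a round black flat-topped knob 36 mm across and 10 mm thick on a steel stem, in a round bezel 48 mm across. Joint value in m: 0 = pulled out (vent open), 0.010 = pushed fully home, straight down. About 2.5 N moves it; it has no spring and stays where it is left.
- vent_top (a point): centre of the vent knob's flat top; 32 mm above the panel when out, 22 mm when home.
- bar (a joint): test key, long bar 56 mm (tester y) by 24 mm; spring key, black plastic; joint value in m: 0 released, grows as the key goes down, 0.006 fully down. It starts to move at 1.5 N, takes about 5 N fully down, and springs back when let go.
- bar_top (a point): centre of the long bar key's top face; 22 mm above the panel when released, 16 mm when fully down.
- square (a joint): drain key, 30 x 30 mm square, to be left alone; spring key, black plastic; joint value in m: 0 released, grows as the key goes down, 0.006 fully down. It starts to move at 1.5 N, takes about 5 N fully down, and springs back when let go.
- square_top (a point): centre of the square key's top face; 22 mm above the panel when released.
- bearing: loose steel bearing ring, 52 mm across, 16 mm high, on the panel behind the controls; origin at the centre of its underside.
- bushing: loose brass bushing, 24 mm across, 20 mm high, on the panel in front of the controls; origin at the centre of its underside.
- carton: loose open white carton, 110 x 75 x 50 mm high, on the table left of the tester; origin at the centre of its underside.
- torque_link: loose white A-shaped link, about 146 x 100 x 26 mm, lying on the table right of the tester; origin at the middle of its underside.
- strut: loose white strut with square ends, 368 mm long, 50 mm high, lying on the table beyond the tester; origin on its underside, near its middle.
- driver: loose screwdriver lying on the table, left of the carton; origin on its underside.
- jar: loose jar, 60 mm across, 80 mm high, on the table at the right; origin at the centre of its underside.

How it is judged:
By the outcome, as a careful person would: the job done as asked, in the order asked, and still so for the second after the job is handed in, while the arm keeps its last pose, push and grip.
It also fails if it takes over 35 s, if anything falls off the work surface, if the arm or the gripper's body presses on something with over 40 N, if the wrist force passes 120 N, or if a joint passes its speed limit or range.

### The arm

A 6-joint arm with a two-finger parallel gripper is mounted at the origin on the work surface. World frame = base frame: x ahead of the robot, y to its left, z up, the work surface at z = 0. Lengths are in m, angles in degrees, forces in N, time in s.
With the tool pointing down it reaches from about 0.325 to 0.875 m from the base axis. Payload 4.4 kg.
Tool frame: the origin (TCP) lies on the front face of the gripper's body, between the roots of the fingers; the fingertips stand 73 mm ahead of it and the grasp point (between the pads) lies 54 mm ahead of it; z points along the fingers, y is the line along which they close (so a half turn about z gives the same grasp; the last joint's range is limited). The gripper opens to 85 mm and grips with 20 to 120 N. Pads are 22 mm wide; open, the fingers measure 114 mm over their backs; the gripper's body (76 mm by 85 mm) begins 54 mm behind the grasp point. The pads swing forward as they close: fully open they stand 13 mm farther back than shut.
Start: joints at [-8.623, 11.837, 88.321, -0, 79.842, -8.623], TCP at [0.575, -0, 0.304] pointing down, gripper open.
Joint ranges: [-156.59, 156.59], [-49.26, 127.26], [12.9, 141.05], [-63.56, 243.56], [4.71, 150.69], [-161.64, 161.64]. Speed limits (degrees/s): [159.86, 159.86, 180, 180, 180, 180].

### API

Orientations are given as a 3x3 rotation matrix whose columns are the frame's x, y, z axes.
In Python, from bench import get_obs, get_image, camera_info, finish_job, regions_of, tip_of gives the robot as it stands. The module is installed in compiled form; this text tells all that it offers.
- The arm moves only by the tool servo_tool, never from a script. Its argument "targets" is a list that holds one entry, the list of rows, each a list of 7 numbers: the turn, a rotation vector about the world's x, y, z in degrees, then the shift along the world's x, y, z in mm, then the closure, from 0 (fully open) to 1 (shut). In form: [[[rx, ry, rz, tx, ty, tz, fingers], ...]]. A call has exactly 10 rows; each row is the pose to reach, as a shift and turn from the pose commanded when the call began; what a row does not reach only later rows make up. A row lasts 1/12 s, in which the tool goes at most 41.7 mm and 7.16 degrees, less where a joint would pass 70% of its speed; a pose out of reach is approached as far as the arm can. A call with a gripper value outside its range is refused whole. The fingers move at their own pace and stop on an object; "grip_force" is the grip in N (left out, the last holds). Time passes only in rows, so rows that repeat a pose let the fingers close, or fill a call up. It gives the time, the measured TCP pose, the force, the opening and the grip force at its end, in the units of the state.
- get_obs(): the state, without advancing time (a new reading comes with each control period).
- get_image(name): name is "scene" or "side" or "wrist"; returns (picture, depth): 384x512x3 uint8, blue, green, red; 384x512 float32, m along the optical axis (not along the pixel's ray), 0 where there is no reading.
- camera_info(name): a dict with "camera_matrix" (3x3 intrinsics, pixels), "k1" (the pictures are not rectified: a ray, as slopes to the right and down, at radius r is drawn at 1 + k1 r^2 times it, then the intrinsics apply), "view" (4x4, takes a point from world to camera coordinates). Camera axes: x right, y up, looking along -z (the intrinsics and any distortion apply to the point x, -y, -z); pixel columns grow to the right and rows downward; lengths in m; the calibration is good to about 2 mm. A picture is of the moment at which its call begins: read the wrist's pose just before it. camera_info takes no time and is no camera call; for the wrist camera it gives the pose at the moment of the call.
- finish_job(): hands the job in; it is judged then, once.
Trained networks look in the newest picture that a camera, given by its name, has taken for a name from the list of things; names that differ only in an ending like _2 or _b are one class to them, and where a whole thing is asked for, a point or a joint stands for the part that bears it (a point fixed in the world has none). Each returns a list of dicts, best first, with "confidence" (0 to 1); they miss things now and then, are a little off and sometimes report something else, mostly with a low value. They report only what shows in the picture. A call takes as long as a camera call.
- regions_of(camera, label): "region" (384x512 bool, what is visible of it) and "centre" ([row, column] in pixels, amid what is visible of it).
- tip_of(camera, label): "centre" ([row, column] in pixels: a listed point, or the origin of a listed thing).
The state is a dict: "time": time; "qpos": joint angles; "qvel": joint speeds; "joint_efforts": joint torques, N m; "tool_pos": TCP position; "ee_rot": TCP orientation; "ft_force": force on the tool from outside, world axes, zero at the start; "torque": the same for the moment, N m; "gripper_width": opening from 0.0 (shut) to 1.0 (fully open); "finger_force": force on a finger pad.
Only numpy, scipy, OpenCV 4.12 (cv2) and the standard library are available. Lean on these libraries where they do the work, as an engineer would, in place of code of your own. Each camera call takes 0.05 s, during which the arm holds its last target. There are 200 camera calls.

## Working session

There is one attempt and no reset: what is moved stays moved. The work goes in short steps, Python scripts to look and compute and a tool call to move; the robot and the scene stay as the last step left them, time stands still between calls to the robot, and variables do not carry over. Pictures are saved under pics/ and viewed, at most 10 in all, crops included, and the job is handed in when it is done.

Besides the shell and the picture viewer there is one more tool, called after "Call:" as name([rows], argument=value, ...), one row to a line, values as JSON. servo_tool: Moves the arm, as the interface text tells. Its arguments: {"type":"object","properties":{"targets":{"type":"array","items":{"type":"array","items":{"type":"array","items":{"type":"number"}}}},"grip_force":{"type":"number"}},"required":["targets"]}

```bash
mkdir -p pics; cat > h.py <<'E'
import numpy as np, cv2
from bench import *
def ray(cam,px):
    c=camera_info(cam);K=np.array(c["camera_matrix"]);V=np.array(c["view"])
    d=np.array([(px[1]-K[0,2])/K[0,0],(px[0]-K[1,2])/K[1,1]]);u=d.copy()
    for _ in range(20): u=d/(1+c["k1"]*(u@u))
    R=V[:3,:3];o=-R.T@V[:3,3]
    return o,R.T@np.array([u[0],-u[1],-1.])
def atdepth(cam,px,z): o,d=ray(cam,px); return o+d*z
def atz(cam,px,z): o,d=ray(cam,px); return o+d*(z-o[2])/d[2]
def tri(a,b):
    A=np.zeros((3,3));B=np.zeros(3)
    for o,d in(a,b):
        d=d/np.linalg.norm(d);P=np.eye(3)-np.outer(d,d);A+=P;B+=P@o
    return np.linalg.solve(A,B)
E
python3 - <<'E'
from h import *
np.set_printoptions(precision=4,suppress=True)
im={};Z={"rocker_far":.096,"vent_top":.102,"bar_top":.092,"square_top":.092,"tester":0.,"bearing":.07,"bushing":.07}
for c in("scene","side","wrist"):
    im[c],D=get_image(c); cv2.imwrite(f"pics/{c}0.png",im[c])
    for n,z in Z.items():
        for t in tip_of(c,n)[:1]:
            p=t["centre"];i=tuple(np.clip(np.round(p).astype(int),0,[383,511]))
            print(c,n,np.round(p,1),round(t["confidence"],2),"atz",atz(c,p,z),"depth",atdepth(c,p,D[i]))
cv2.imwrite("pics/a.png",cv2.resize(np.hstack([im["scene"],im["wrist"]]),(800,300)))
E
```

```text
scene rocker_far [187.4 220.1] 0.49 atz [ 0.5664 -0.092   0.096 ] depth [ 0.565  -0.0905  0.0937]
scene vent_top [171.7 228.5] 0.54 atz [ 0.5444 -0.0204  0.102 ] depth [ 0.5444 -0.0204  0.102 ]
scene bar_top [160.7 240.4] 0.62 atz [0.5363 0.0566 0.092 ] depth [0.5361 0.0569 0.0916]
scene square_top [161.6 238.7] 0.49 atz [0.5344 0.0491 0.092 ] depth [0.5351 0.0483 0.0931]
scene tester [183.5 239.2] 0.7 atz [0.5521 0.0288 0.    ] depth [ 0.5911 -0.0173  0.0683]
scene bearing [182.9 251.7] 0.54 atz [0.6253 0.0122 0.07  ] depth [0.6258 0.0117 0.0708]
scene bushing [159.6 219.1] 0.46 atz [0.4561 0.027  0.07  ] depth [0.4659 0.0168 0.0842]
side rocker_far [205.7 247.1] 0.61 atz [ 0.5632 -0.0798  0.096 ] depth [ 0.5636 -0.0776  0.0933]
side vent_top [188.8 232.9] 0.66 atz [ 0.5325 -0.0001  0.102 ] depth [0.5358 0.0284 0.0702]
side bar_top [165.3 227.9] 0.53 atz [0.5389 0.1266 0.092 ] depth [0.5386 0.1242 0.0943]
side square_top [180.1 231.3] 0.52 atz [0.5363 0.0505 0.092 ] depth [0.5364 0.051  0.0915]
side tester [202.9 238.8] 0.61 atz [0.5501 0.0179 0.    ] depth [ 0.5423 -0.0402  0.0707]
side bearing [187.1 260.8] 0.66 atz [0.6323 0.0103 0.07  ] depth [ 0.6294 -0.0018  0.0839]
side bushing [191.3 212.2] 0.51 atz [0.4637 0.0364 0.07  ] depth [0.4635 0.0296 0.0775]
wrist rocker_far [255.6 245.1] 0.92 atz [ 0.5667 -0.088   0.096 ] depth [ 0.5667 -0.0883  0.0955]
wrist vent_top [198.7 218.2] 0.58 atz [ 0.539  -0.0167  0.102 ] depth [ 0.539  -0.0167  0.1019]
wrist bar_top [ 44.5 207.9] 0.63 atz [0.5332 0.1338 0.092 ] depth [0.533 0.134 0.091]
wrist square_top [125.3 217. ] 0.87 atz [0.5393 0.0586 0.092 ] depth [0.5393 0.0586 0.092 ]
wrist tester [150.  241.9] 0.96 atz [0.5606 0.0208 0.    ] depth [0.5635 0.0305 0.0704]
wrist bearing [167.4 300.2] 0.7 atz [0.63   0.0105 0.07  ] depth [0.6299 0.0106 0.0703]
wrist bushing [156.4 149.4] 0.61 atz [0.458  0.0235 0.07  ] depth [0.4582 0.0236 0.0706]
```

View pics/scene0.png

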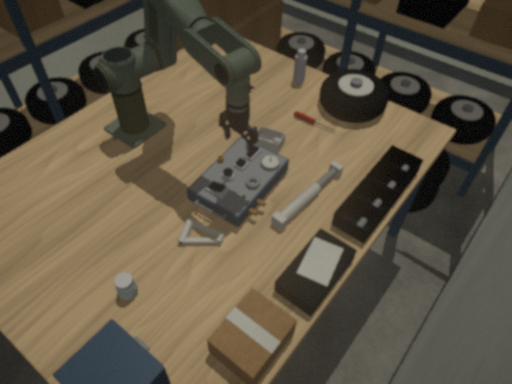

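View pics/wrist0.png

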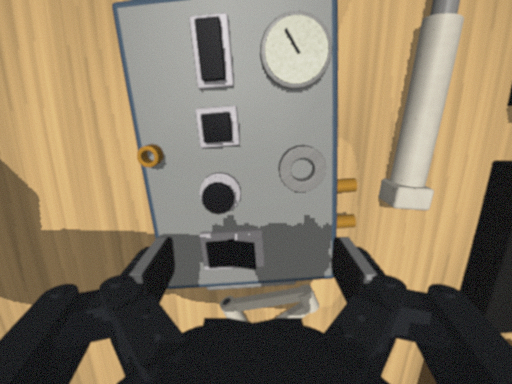

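The scene picture shows the tester in front of the gripper. In the wrist picture (up = +y, right = +x) the rocker is at (252,232) row, column, the vent at (197,218), the square key at (127,217) and the bar at (48,211). The networks' wrist results match these, the spacing is about 75 mm, and the depth heights agree with the text. I'll close the fingers and move above the rocker's far half.

Call:
servo_tool([
  [[0, 0, 0, 0, -10, -5, 1], [0, 0, 0, -1, -24, -15, 1], [0, 0, 0, -2, -40, -30, 1], [0, 0, 0, -3, -56, -45, 1], [0, 0, 0, -4, -70, -60, 1], [0, 0, 0, -5, -80, -75, 1], [0, 0, 0, -6, -88, -88, 1], [0, 0, 0, -6, -88, -98, 1], [0, 0, 0, -6, -88, -104, 1], [0, 0, 0, -6, -88, -104, 1]],
], grip_force=20)

```text
time: 2.03
tool_pos: [0.5677, -0.0881, 0.1976]
ee_rot: [[0.001, 1.0, -0.004], [1.0, -0.001, 0.001], [0.001, -0.004, -1.0]]
ft_force: [0.4, -0.1, -0.1]
gripper_width: -0.0
finger_force: 0.0
```

```bash
python3 - <<'E'
from h import *
np.set_printoptions(precision=4,suppress=True)
print(get_obs()["tool_pos"],get_obs()["gripper_width"])
for c in("wrist","side"):
    im,D=get_image(c)
    if c=="wrist": cv2.imwrite("pics/w1.png",im)
    else: cv2.imwrite("pics/s1.png",cv2.resize(im[150:250,190:300],None,fx=5,fy=5))
    for n,z in{"rocker_far":.096,"vent_top":.102,"bar_top":.092,"square_top":.092}.items():
        for t in tip_of(c,n)[:1]: print(c,n,np.round(t["centre"]),round(t["confidence"],2),atz(c,t["centre"],z))
E
```

```text
[ 0.5677 -0.0881  0.1976] -0.00012706417556618185
wrist rocker_far [226. 252.] 0.83 [ 0.569  -0.0923  0.096 ]
wrist vent_top [114. 205.] 0.63 [ 0.5418 -0.0174  0.102 ]
side rocker_far [173. 291.] 0.68 [0.7477 0.0261 0.096 ]
side vent_top [189. 234.] 0.39 [ 0.5366 -0.004   0.102 ]
side bar_top [163. 223.] 0.5 [0.5238 0.1454 0.092 ]
side square_top [179. 229.] 0.61 [0.5305 0.0571 0.092 ]
```

View pics/w1.png

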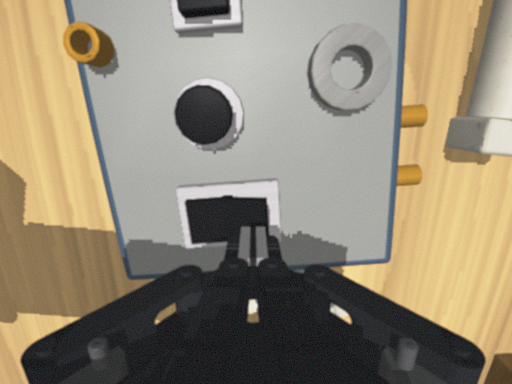

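View pics/s1.png

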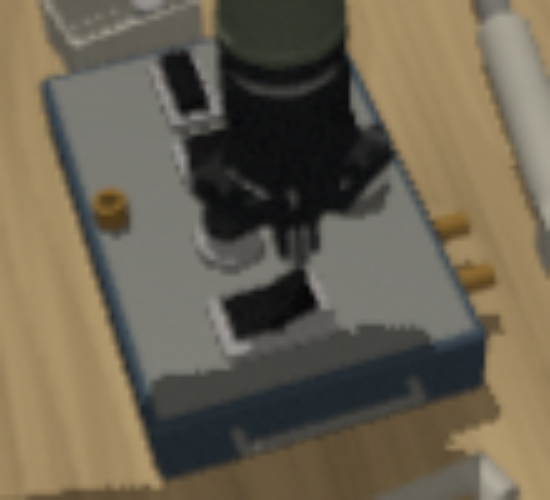

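The wrist view shows the closed tips (about 228,252) right over the rocker's far half, and the side view shows them hovering above it. I'll press down gently.

Call:
servo_tool([
  [[0, 0, 0, 1, -2, -8, 1], [0, 0, 0, 1, -2, -16, 1], [0, 0, 0, 1, -2, -21, 1], [0, 0, 0, 1, -2, -25, 1], [0, 0, 0, 1, -2, -28, 1], [0, 0, 0, 1, -2, -31, 1], [0, 0, 0, 1, -2, -33, 1], [0, 0, 0, 1, -2, -35, 1], [0, 0, 0, 1, -2, -37, 1], [0, 0, 0, 1, -2, -37, 1]],
])

```text
time: 3.37
tool_pos: [0.5702, -0.0901, 0.1629]
ee_rot: [[-0.0, 1.0, 0.0], [1.0, 0.0, -0.0], [-0.0, 0.0, -1.0]]
ft_force: [0.9, 0.2, 1.7]
gripper_width: 0.001
finger_force: 0.5
```

Call:
servo_tool([
  [[0, 0, 0, 0, 0, -0.5, 1], [0, 0, 0, 0, 0, -1, 1], [0, 0, 0, 0, 0, -1.5, 1], [0, 0, 0, 0, 0, -2, 1], [0, 0, 0, 0, 0, -2.5, 1], [0, 0, 0, 0, 0, -3, 1], [0, 0, 0, 0, 0, -3, 1], [0, 0, 0, 0, 0, -3, 1], [0, 0, 0, 0, 0, -3, 1], [0, 0, 0, 0, 0, -3, 1]],
])

```text
time: 4.2
tool_pos: [0.5703, -0.0901, 0.1607]
ee_rot: [[0.0, 1.0, 0.001], [1.0, -0.0, -0.0], [-0.0, 0.001, -1.0]]
ft_force: [0.4, -0.2, 5.2]
gripper_width: -0.001
finger_force: 2.6
```

Call:
servo_tool([
  [[0, 0, 0, 0, 0, -0.5, 1], [0, 0, 0, 0, 0, -1, 1], [0, 0, 0, 0, 0, -1.5, 1], [0, 0, 0, 0, 0, -1.5, 1], [0, 0, 0, 0, 0, -1.5, 1], [0, 0, 0, 0, 0, -1.5, 1], [0, 0, 0, 0, 0, -1.5, 1], [0, 0, 0, 0, 0, -1.5, 1], [0, 0, 0, 0, 0, -1.5, 1], [0, 0, 0, 0, 0, -1.5, 1]],
])

```text
time: 5.03
tool_pos: [0.5704, -0.0901, 0.1606]
ee_rot: [[-0.0, 1.0, 0.001], [1.0, 0.0, -0.0], [-0.0, 0.001, -1.0]]
ft_force: [-3.8, 1.8, 11.5]
gripper_width: 0.004
finger_force: 6.2
```

The rocker is at a hard stop: tip height 87.6 mm against 88 expected, with 11 N. I'll lift and move over the vent.

Call:
servo_tool([
  [[0, 0, 0, 0, 0, 12, 1], [0, 0, 0, 0, 0, 30, 1], [0, 0, 0, 0, 0, 48, 1], [0, 0, 0, -5, 12, 56, 1], [0, 0, 0, -11, 28, 56, 1], [0, 0, 0, -18, 46, 56, 1], [0, 0, 0, -25, 62, 56, 1], [0, 0, 0, -29, 73, 56, 1], [0, 0, 0, -29, 73, 50, 1], [0, 0, 0, -29, 73, 50, 1]],
])

```text
time: 5.87
tool_pos: [0.5395, -0.0158, 0.2065]
ee_rot: [[-0.002, 1.0, -0.003], [1.0, 0.002, 0.0], [0.0, -0.003, -1.0]]
ft_force: [-0.2, -0.1, -1.0]
gripper_width: 0.002
finger_force: 0.0
```

```bash
python3 - <<'E'
from h import *
np.set_printoptions(precision=4,suppress=True)
print(get_obs()["tool_pos"])
im,D=get_image("wrist"); cv2.imwrite("pics/w2.png",im)
for n,z in{"vent_top":.102,"square_top":.092,"bar_top":.092}.items():
    for t in tip_of("wrist",n)[:1]: print(n,np.round(t["centre"]),round(t["confidence"],2),atz("wrist",t["centre"],z))
im,_=get_image("side"); cv2.imwrite("pics/s2.png",cv2.resize(im[150:250,190:300],None,fx=5,fy=5))
E
```

```text
[ 0.5395 -0.0158  0.2065]
vent_top [223. 249.] 0.95 [ 0.5387 -0.0199  0.102 ]
square_top [110. 252.] 0.96 [0.5411 0.0553 0.092 ]
```

View pics/w2.png

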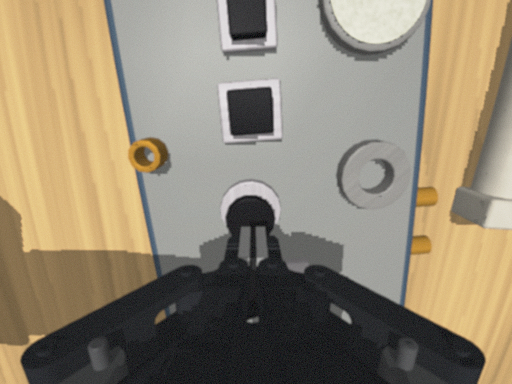

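View pics/s2.png

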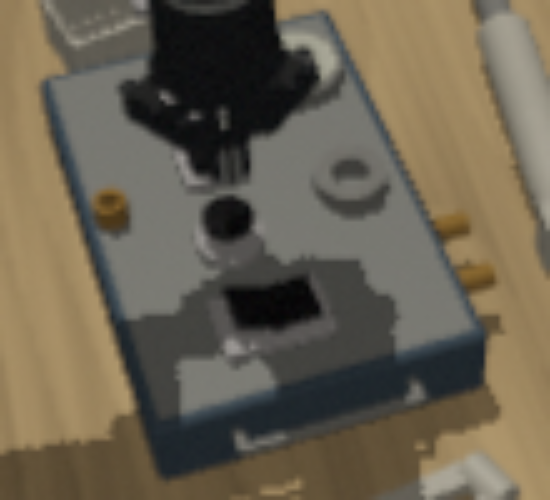

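The wrist view shows the tips over the vent knob (about 223,249). In the side view the rocker's near half is now raised, so the tester is on. I'll press the vent.

Call:
servo_tool([
  [[0, 0, 0, -1, -1, -12, 1], [0, 0, 0, -1, -1, -24, 1], [0, 0, 0, -1, -1, -30, 1], [0, 0, 0, -1, -1, -33, 1], [0, 0, 0, -1, -1, -35, 1], [0, 0, 0, -1, -1, -37, 1], [0, 0, 0, -1, -1, -39, 1], [0, 0, 0, -1, -1, -41, 1], [0, 0, 0, -1, -1, -42, 1], [0, 0, 0, -1, -1, -43, 1]],
])

```text
time: 6.95
tool_pos: [0.5402, -0.018, 0.1656]
ee_rot: [[-0.0, 1.0, 0.001], [1.0, 0.0, -0.0], [-0.0, 0.001, -1.0]]
ft_force: [-1.3, -0.4, 2.7]
gripper_width: -0.0
finger_force: 1.1
```

Call:
servo_tool([
  [[0, 0, 0, 0, 0, -0.5, 1], [0, 0, 0, 0, 0, -1, 1], [0, 0, 0, 0, 0, -1.5, 1], [0, 0, 0, 0, 0, -2, 1], [0, 0, 0, 0, 0, -2.5, 1], [0, 0, 0, 0, 0, -2.5, 1], [0, 0, 0, 0, 0, -2.5, 1], [0, 0, 0, 0, 0, -2.5, 1], [0, 0, 0, 0, 0, -2.5, 1], [0, 0, 0, 0, 0, -2.5, 1]],
])

```text
time: 7.78
tool_pos: [0.5403, -0.018, 0.1645]
ee_rot: [[-0.0, 1.0, 0.001], [1.0, 0.0, -0.0], [-0.0, 0.001, -1.0]]
ft_force: [-3.7, 1.0, 10.5]
gripper_width: -0.001
finger_force: 5.2
```

The vent is home: hard stop at 164.5 mm (165 expected) with 10 N. Next I'll lift and move over the bar.

Call:
servo_tool([
  [[0, 0, 0, 0, 0, 15, 1], [0, 0, 0, 0, 0, 35, 1], [0, 0, 0, 0, 5, 52, 1], [0, 0, 0, -1, 30, 55, 1], [0, 0, 0, -3, 58, 55, 1], [0, 0, 0, -4, 86, 55, 1], [0, 0, 0, -5, 112, 55, 1], [0, 0, 0, -6, 134, 55, 1], [0, 0, 0, -7, 149, 52, 1], [0, 0, 0, -7, 149, 48, 1]],
])

```text
time: 8.62
tool_pos: [0.533, 0.1338, 0.211]
ee_rot: [[-0.003, 1.0, 0.001], [1.0, 0.003, 0.001], [0.001, 0.001, -1.0]]
ft_force: [-0.6, 0.1, -0.1]
gripper_width: 0.005
finger_force: 0.0
```

```bash
python3 - <<'E'
from h import *
np.set_printoptions(precision=4,suppress=True)
print(get_obs()["tool_pos"])
im,D=get_image("wrist"); cv2.imwrite("pics/w3.png",im)
for n,z in{"vent_top":.092,"square_top":.092,"bar_top":.092}.items():
    for t in tip_of("wrist",n)[:1]: print(n,np.round(t["centre"]),round(t["confidence"],2),atz("wrist",t["centre"],z),D[tuple(np.round(t["centre"]).astype(int))],atdepth("wrist",t["centre"],D[tuple(np.round(t["centre"]).astype(int))]))
E
```

```text
[0.533  0.1338 0.211 ]
square_top [310. 178.] 0.62 [0.4695 0.0419 0.092 ] 0.10417982 [0.504  0.1285 0.193 ]
bar_top [214. 255.] 0.87 [0.5354 0.1287 0.092 ] 0.20295085 [0.5355 0.128  0.0903]
```

View pics/w3.png

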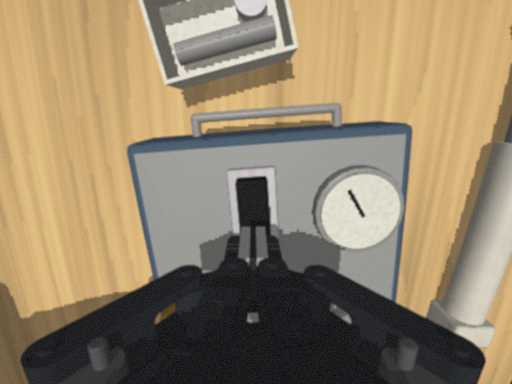

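The wrist view shows the tips over the bar key (centre about 214,255), clear of the dial and the carton. I'll press the bar.

Call:
servo_tool([
  [[0, 0, 0, 1, 0, -14, 1], [0, 0, 0, 1, 0, -28, 1], [0, 0, 0, 1, 0, -38, 1], [0, 0, 0, 1, 0, -44, 1], [0, 0, 0, 1, 0, -47, 1], [0, 0, 0, 1, 0, -49, 1], [0, 0, 0, 1, 0, -51, 1], [0, 0, 0, 1, 0, -52, 1], [0, 0, 0, 1, 0, -53, 1], [0, 0, 0, 1, 0, -53, 1]],
])

```text
time: 9.65
tool_pos: [0.5343, 0.1308, 0.1587]
ee_rot: [[-0.0, 1.0, 0.001], [1.0, 0.0, -0.001], [-0.001, 0.001, -1.0]]
ft_force: [-2.5, -1.7, 4.7]
gripper_width: 0.0
finger_force: 2.4
```

Call:
servo_tool([
  [[0, 0, 0, 0, 0, -0.5, 1], [0, 0, 0, 0, 0, -1, 1], [0, 0, 0, 0, 0, -1.5, 1], [0, 0, 0, 0, 0, -2, 1], [0, 0, 0, 0, 0, -2, 1], [0, 0, 0, 0, 0, -2, 1], [0, 0, 0, 0, 0, -2, 1], [0, 0, 0, 0, 0, -2, 1], [0, 0, 0, 0, 0, -2, 1], [0, 0, 0, 0, 0, -2, 1]],
])

```text
time: 10.48
tool_pos: [0.5344, 0.1308, 0.1585]
ee_rot: [[-0.001, 1.0, 0.001], [1.0, 0.001, -0.001], [-0.001, 0.001, -1.0]]
ft_force: [-6.9, -2.2, 15.2]
gripper_width: 0.002
finger_force: 7.4
```

```bash
python3 - <<'E'
from h import *
im,_=get_image("side"); cv2.imwrite("pics/s3.png",cv2.resize(im[140:250,190:300],None,fx=5,fy=5))
E
```

```text
(no output)
```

View pics/s3.png

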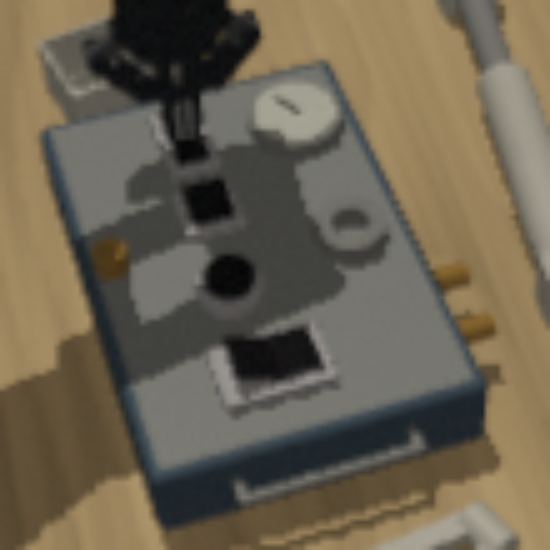

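The side view shows the rocker on, the vent knob lowered, and the fingertips holding the bar at its stop (15 N). The loose parts lie undisturbed. I'm handing in.

```bash
python3 -c "from bench import *; print(finish_job())"
```

```text
the job is handed in; nothing more can be done
None
```

The leak test is started and handed in: the rocker was switched fully on, then the vent pushed home, and the bar key is still held fully down. The square key was not touched, and the loose parts on the tester lie as they were.

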